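# Post a spent blade cassette into the used-blade box

## Robot

A 7-joint arm with a two-finger parallel gripper is mounted at the origin on the work surface. World frame = base frame: x ahead of the robot, y to its left, z up, the work surface at z = 0. Lengths are in m, angles in rad, forces in N, time in s.
With the tool pointing down it reaches from about 0.375 to 0.925 m from the base axis. Payload 3.1 kg.
Tool frame: the origin (TCP) lies at the very end of the fingers, on their centre line; the grasp point (between the pads) lies 19 mm behind it (bot.tcp_to_grasp is the distance from the TCP to the grasp point, in m); z points along the fingers, y is the direction in which the jaws open and shut (so a half turn about z gives the same grasp; the last joint's range is limited). The gripper opens to 85 mm and grips with 20 to 120 N. Pads are 22 mm wide; open, the fingers measure 114 mm over their backs; the gripper's body (76 mm by 85 mm) begins 54 mm behind the grasp point. The pads swing forward as they close: fully open they stand 13 mm farther back than shut.
Start: joints at [1.075, 0.383, 0.044, 1.598, -0.018, 1.161, -0.05], TCP at [0.252, -0.599, 0.231] pointing down, gripper open.
Joint ranges: [-2.61, 2.61], [-0.41, 2.15], [-1.48, 1.57], [0, 2.5], [-1.57, 4.71], [0.05, 1.97], [-2.85, 2.85]. Speed limits (rad/s): [2.79, 2.79, 3.14, 3.14, 3.14, 3.14, 3.14].

## Interface

Orientations are given as a unit quaternion [w, x, y, z].
In Python, from plant import bot gives the robot as it stands.
- The arm moves only by the tool jog_arm, never from a script. Its argument "commands" is text: rows parted by semicolons, each of 4 numbers parted by spaces: the shift along the tool's x, y, z scaled (see below), then the turn about the tool's z scaled (see below). A call has 1 to 5 rows; each row is the pose to reach, as a shift and turn from the pose measured when the call began, along the tool's axes at that moment; what a row does not reach only later rows make up. The controller multiplies each number of a shift by 400 mm and each number of a turn by 60 degrees. A row lasts 1/10 s, in which the tool goes at most 50 mm and 8.59 degrees, less where a joint would pass 70% of its speed; a pose out of reach is approached as far as the arm can. A call with a number of a shift or a turn outside -1 to 1 is refused whole. A call with a gripper value outside its range is refused whole. "hand" is the opening, from -1 (shut) to 1 (fully open), set as the call begins (left out, the last holds). The fingers move at their own pace and stop on an object; "newtons" is the grip in N (left out, the last holds). Time passes only in rows, so rows that repeat a pose let the fingers close. It gives the time, the measured TCP pose, the force and the opening at its end, in the units of the state.
- bot.get_state(): the state, without advancing time (a new reading comes with each control period).
- bot.snapshot(name): name is "side" or "top" or "wrist"; returns the picture (420x560x3 uint8, red, green, blue); there is no depth.
- bot.camera_params(name): a dict with "fx", "fy", "cx", "cy" (pixels), "pose" (4x4, takes a point from camera to world coordinates); the wrist camera has in their place "tool_from_camera" (4x4, takes a point from camera to tool coordinates, whose origin is the TCP and whose axes are the flange's). Camera axes: x right, y up, looking along -z (the intrinsics and any distortion apply to the point x, -y, -z); pixel columns grow to the right and rows downward; lengths in m; the calibration is good to about 2 mm. A picture is of the moment at which its call begins: read the wrist's pose just before it. camera_params takes no time and is no camera call.
- bot.sign_off(): hands the job in, once; it reports no verdict.
The state is a dict: "clock": time; "joint_pos": joint angles; "joint_velocities": joint speeds; "tau": joint torques, N m; "eef_pos": TCP position; "tcp_rot": TCP orientation; "contact_force": force on the tool from outside, world axes, zero at the start; "moment": the same for the moment, N m; "finger_gap": opening from 0.0 (shut) to 1.0 (fully open).
Only numpy, scipy, OpenCV 4.12 (cv2) and the standard library are available. Lean on these libraries where they do the work, as an engineer would, in place of code of your own. Each camera call takes 0.05 s, during which the arm holds its last target.

## Task

Take the spent blade cassette out of the wooden rack and post it steel foot first, upright, down the slot of the grey used-blade box. Find the slot by feel against its backstops, ease the cassette in without forcing it (never more than 30 N), and push it right through until it drops to the bottom inside; leave the thread spool, the text block and the paste jar where they are.

Things in the scene. Friction and masses are not known exactly. Their poses are not given: they have to be found in the camera images.
- cassette_centre (a point): Centre of the spent blade cassette: a flat rigid plate of grey plastic with a rounded steel foot, 9 mm thick (its x), 80 mm wide (its y), 90 mm tall (its z, up), 0.15 kg, the two sides alike. This point is half-way up, 45 mm above its foot. At the start it stands upright in the rack's groove, its foot 30 mm below the rack's top.
- rack_top (a point): Centre of the top of the fixed wooden rack, 70 (x) x 120 (y) x 40 mm tall, at the mouth of its groove: 12 mm wide in x, 84 mm long in y, 30 mm deep. 60 mm of the cassette stand above it.
- box: Fixed grey sheet-steel used-blade box, 120 (x) x 160 (y) x 130 mm tall, hollow, origin in the middle of its underside, axes x and y along its sides, z up. Its inside floor is 6 mm up; a cassette standing inside has its centre 51 mm above the origin.
- lid_middle (a point): Middle of the top of the box's lid, 130 mm above its underside, axes as the box's. On the lid lies a bright steel slot collar, 72 (x) x 120 (y) x 8 mm, with its slot and blocks. Centred in y, but it may sit up to 12 mm either way (box x) of this point: this shift is not measured. About 30 N sideways would shift it.
- lip_level (a point): Point of the box 8 mm above lid_middle, at the level of the slot's lip (it does not follow the collar's shift). The slot is 12 mm wide (x), 88 mm long (y), straight through into the hollow box. Its middle 56 mm are open at this level, so that fingers can come down to the lip; steel blocks stand only beside its ends, 28 to 44 mm either side in y.
- backstop_level (a point): Point of the box 45 mm above lid_middle, level with the tops of two backstops, 8 mm thick blocks on the slot's -x side (box x), flush with the slot's -x wall (does not follow the shift). A cassette held foot above the cheeks but below this level and brought towards -x until it touches lies against that wall, with 3 mm of play left towards +x.
- cheek_level (a point): Point of the box 23 mm above lid_middle, level with the tops of two low cheeks, 14 mm thick blocks on the slot's +x side (does not follow the shift). From each a white spring roller, radius 5 mm, axle 5 mm below this level, stands 5 mm into the slot. They resist the cassette by 5 to 15 N, hold it when let go, and free it once its top is over 7 mm below this level.
- spool: Upright cream thread spool, 72 mm wide, 95 mm tall, origin under its centre; stays where it is.
- text_block: White sewn text block lying flat, 150 (x) x 105 (y) x 24 mm, origin under its centre; stays where it is.
- paste_jar: White paste jar, 68 mm wide, 85 mm tall, origin under its centre; stays where it is.

How it is judged:
By the outcome, as a careful person would: the job done as asked, in the order asked, and still so for the second after the job is handed in, with the robot touching nothing.
It also fails if it takes over 54 s, if anything falls off the work surface, if the arm or the gripper's body presses on something with over 40 N, if the wrist force passes 120 N, or if a joint passes its speed limit or range.

## Working session

There is one attempt and no reset: what is moved stays moved. The work goes in short steps, Python scripts to look and compute and a tool call to move; the robot and the scene stay as the last step left them, time stands still between calls to the robot, and variables do not carry over. Pictures are saved under pics/ and viewed, and the job is handed in when it is done.

Besides the shell and the picture viewer there is one more tool, called after "Request:" in YAML: its name, and indented under it one key for each argument. jog_arm: Moves the arm, as the interface text tells. Shifts and turns lie within -1 to 1; 1 stands for 400 mm of shift or 60 degrees of turn. Its arguments: {"type":"object","properties":{"commands":{"type":"string"},"hand":{"type":"number"},"newtons":{"type":"number"}},"required":["commands"]}

```bash
mkdir -p pics; ls; python3 - <<'E'
from plant import bot
import cv2,numpy as np
s=bot.get_state()
for k,v in s.items(): print(k,np.round(v,4))
for n in ["side","top"]:
    im=bot.snapshot(n); cv2.imwrite(f"pics/{n}0.png",cv2.cvtColor(im,cv2.COLOR_RGB2BGR))
for n in ["side","top","wrist"]: print(n,bot.camera_params(n))
E
```

```text
pics
clock 0.0
joint_pos [ 1.0752  0.3838  0.0438  1.5996 -0.0179  1.1612 -0.0499]
joint_velocities [-0.0013  0.0003 -0.0018  0.0005  0.0012  0.0007  0.0021]
tau [ 1.00000e-04 -4.33457e+01  1.02430e+00 -2.49513e+01  1.04000e-02
  1.13000e-02 -0.00000e+00]
eef_pos [ 0.2514 -0.5984  0.2299]
tcp_rot [-1.300e-03  9.803e-01  1.976e-01 -3.000e-04]
contact_force [0.1134 0.4015 0.1869]
moment [ 0.0529  0.03   -0.0207]
finger_gap 1.0044
side {'fx': 509.3914702015501, 'fy': 509.3914702015501, 'cx': 281.5320603314244, 'cy': 214.04825510537196, 'pose': array([[ 0.88700324,  0.33818566, -0.31441327,  0.06708572],
       [-0.46135472,  0.62041468, -0.63422192, -0.95721402],
       [-0.01941815,  0.70761295,  0.70633338,  1.21280573],
       [ 0.        ,  0.        ,  0.        ,  1.        ]])}
top {'fx': 532.8562171265688, 'fy': 532.8562171265688, 'cx': 278.6012948762374, 'cy': 210.12787146351081, 'pose': array([[ 1.17150545e-02,  9.81626259e-01, -1.90453788e-01,
         2.17959158e-01],
       [-9.99931296e-01,  1.15767878e-02, -1.83861251e-03,
        -1.07781036e-02],
       [ 4.00012774e-04,  1.90462242e-01,  9.81694440e-01,
         1.75207970e+00],
       [ 0.00000000e+00,  0.00000000e+00,  0.00000000e+00,
         1.00000000e+00]])}
wrist {'fx': 308.78927092142345, 'fy': 308.78927092142345, 'cx': 279.0705530606488, 'cy': 216.52597735315365, 'tool_from_camera': array([[ 6.81612803e-04,  9.44697014e-01,  3.27943725e-01,
         8.49933578e-02],
       [ 9.99999737e-01, -5.62919793e-04, -4.56858798e-04,
        -3.03922619e-04],
       [-2.46987129e-04,  3.27943950e-01, -9.44697150e-01,
        -1.43260589e-01],
       [ 0.00000000e+00,  0.00000000e+00,  0.00000000e+00,
         1.00000000e+00]])}
```

View pics/side0.png

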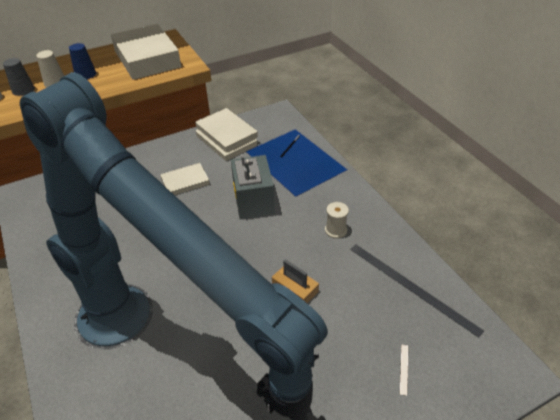

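View pics/top0.png

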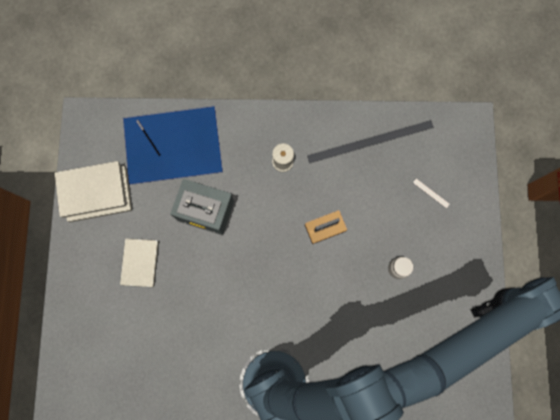

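Top view: box near (203,205), rack near (327,227), spool (284,155), jar (402,267), text block (140,262). The side view shows the same layout, and I'll enlarge the box and rack.

```bash
python3 - <<'E'
import cv2,numpy as np
t=cv2.imread("pics/top0.png");s=cv2.imread("pics/side0.png")
a=cv2.resize(t[170:240,160:250],None,fx=8,fy=8,interpolation=cv2.INTER_CUBIC);cv2.imwrite("pics/tb.png",a)
a=cv2.resize(t[200:255,295:360],None,fx=10,fy=10,interpolation=cv2.INTER_CUBIC);cv2.imwrite("pics/tr.png",a)
a=cv2.resize(s[145:220,220:285],None,fx=8,fy=8,interpolation=cv2.INTER_CUBIC);cv2.imwrite("pics/sb.png",a)
a=cv2.resize(s[250:310,260:330],None,fx=10,fy=10,interpolation=cv2.INTER_CUBIC);cv2.imwrite("pics/sr.png",a)
E
```

```text
(no output)
```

View pics/tb.png

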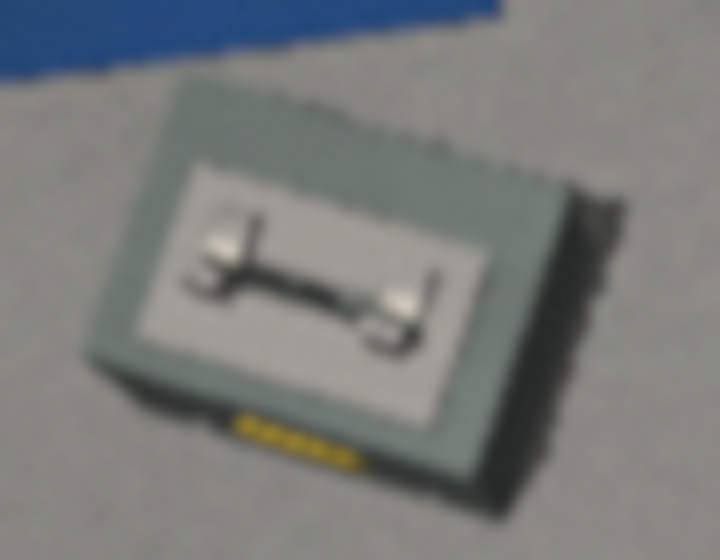

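View pics/tr.png

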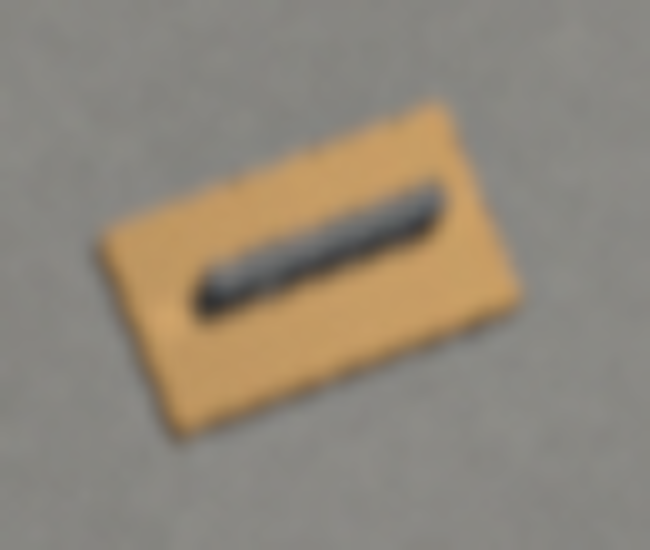

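View pics/sb.png

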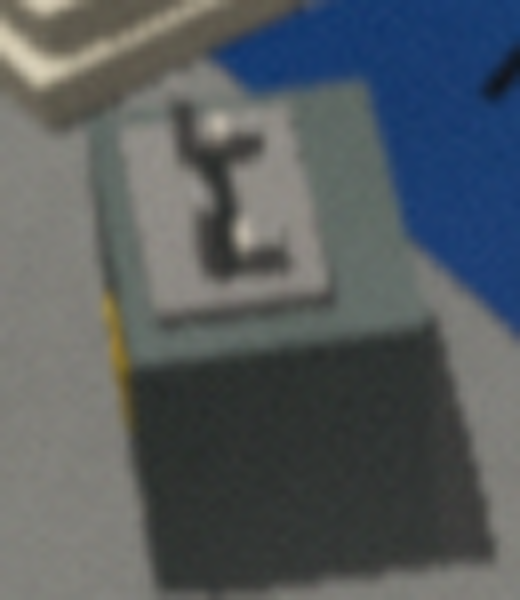

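View pics/sr.png

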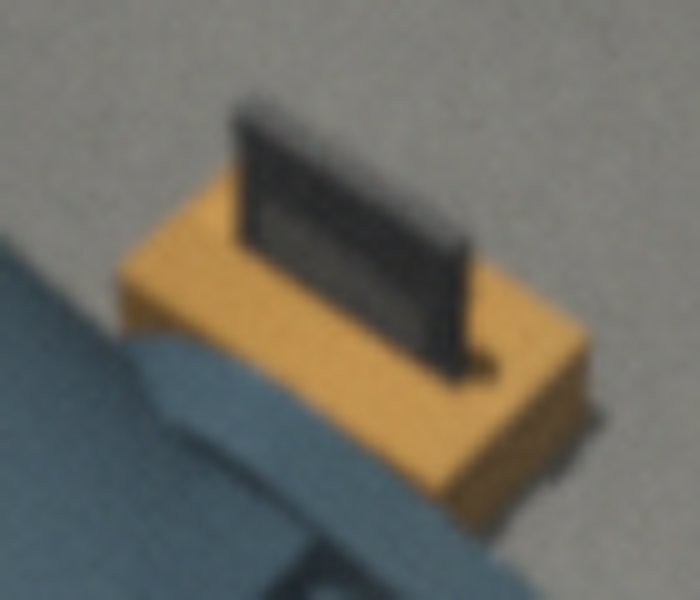

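```bash
cat > h.py <<'E'
import numpy as np,cv2
from scipy.spatial.transform import Rotation as R
from plant import bot
def rot(s):
    w,x,y,z=s["tcp_rot"]; return R.from_quat([x,y,z,w]).as_matrix()
def campose(name,s=None):
    p=bot.camera_params(name)
    if name!="wrist": return p,np.array(p["pose"])
    T=np.eye(4);T[:3,:3]=rot(s);T[:3,3]=s["eef_pos"]
    return p,T@np.array(p["tool_from_camera"])
def p2w(name,uv,z,s=None):
    p,T=campose(name,s); uv=np.atleast_2d(uv).astype(float)
    d=np.c_[(uv[:,0]-p["cx"])/p["fx"],-(uv[:,1]-p["cy"])/p["fy"],-np.ones(len(uv))]@T[:3,:3].T
    return T[:3,3]+d*((z-T[2,3])/d[:,2])[:,None]
def w2p(name,P,s=None):
    p,T=campose(name,s); c=(np.atleast_2d(P)-T[:3,3])@T[:3,:3]
    return np.c_[p["cx"]+p["fx"]*c[:,0]/-c[:,2],p["cy"]-p["fy"]*c[:,1]/-c[:,2]]
def move(s,target,yaw=None):
    """units for target TCP (world) and tool x-axis yaw"""
    Rm=rot(s); d=Rm.T@(np.array(target)-s["eef_pos"])
    cur=np.degrees(np.arctan2(Rm[1,0],Rm[0,0]))
    t=0 if yaw is None else -((yaw-cur+180)%360-180)
    print("units",np.round(d/0.4,4),"turn",round(t/60,4),"cur yaw",round(cur,2),"tilt",np.round(Rm[:,2],4))
def st(s): 
    Rm=rot(s); print("t",s["clock"],"p",np.round(s["eef_pos"],4),"yaw",round(np.degrees(np.arctan2(Rm[1,0],Rm[0,0])),2),"F",np.round(s["contact_force"],2),"M",np.round(s["moment"],2),"gap",round(s["finger_gap"],3))
def snap(n,f,crop=None,k=1):
    s=bot.get_state() ; im=cv2.cvtColor(bot.snapshot(n),cv2.COLOR_RGB2BGR); cv2.imwrite(f"pics/{f}.png",im); return s
E
cat > m.py <<'E'
from h import *
def cc(c,k,o): return (np.array(c)+.5)/k-.5+np.array(o)
def rep(n,q):
    P=np.array(q); print(n,"ctr",P.mean(0).round(4)); 
    for i in range(4): 
        d=P[(i+1)%4]-P[i]; print("  ",P[i].round(4),"len",round(np.hypot(*d[:2]),4),"dir",round(np.degrees(np.arctan2(d[1],d[0])),2))
rep("rack",p2w("top",cc([(105,235),(440,100),(522,298),(180,437)],10,(295,200)),.04))
rep("cas",p2w("top",cc([(205,270),(432,182),(440,210),(215,300)],10,(295,200)),.1))
rep("lid",p2w("top",cc([(178,75),(578,185),(487,480),(88,358)],8,(160,170)),.13))
rep("collar",p2w("top",cc([(197,162),(492,246),(435,425),(135,340)],8,(160,170)),.138))
rep("collarS",p2w("side",cc([(120,122),(290,100),(330,295),(160,315)],8,(220,145)),.138))
rep("lidS",p2w("side",cc([(92,115),(365,82),(432,325),(135,365)],8,(220,145)),.13))
rep("rackS",p2w("side",cc([(120,270),(232,165),(588,335),(440,490)],10,(260,250)),.04))
E
python3 m.py
```

```text
rack ctr [ 0.4985 -0.1616  0.04  ]
   [ 0.5082 -0.0942  0.04  ] len 0.1189 dir -67.18
   [ 0.5544 -0.2038  0.04  ] len 0.0703 dir -158.27
   [ 0.4891 -0.2298  0.04  ] len 0.1206 dir 112.82
   [ 0.4423 -0.1186  0.04  ] len 0.0703 dir 20.31
cas ctr [ 0.4972 -0.1599  0.1   ]
   [ 0.4873 -0.1227  0.1   ] len 0.0772 dir -67.99
   [ 0.5162 -0.1943  0.1   ] len 0.0092 dir -164.75
   [ 0.5073 -0.1967  0.1   ] len 0.0767 dir 112.59
   [ 0.4778 -0.1258  0.1   ] len 0.01 dir 18.22
lid ctr [0.55   0.2333 0.13  ]
   [0.6287 0.297  0.13  ] len 0.1636 dir -105.0
   [0.5864 0.1389 0.13  ] len 0.121 dir 164.81
   [0.4696 0.1706 0.13  ] len 0.1626 dir 73.59
   [0.5155 0.3266 0.13  ] len 0.117 dir -14.65
collar ctr [0.5407 0.2387 0.138 ]
   [0.592  0.2865 0.138 ] len 0.12 dir -105.46
   [0.56   0.1708 0.138 ] len 0.0732 dir 164.45
   [0.4895 0.1904 0.138 ] len 0.121 dir 74.74
   [0.5213 0.3071 0.138 ] len 0.0736 dir -16.32
collarS ctr [0.5417 0.2412 0.138 ]
   [0.526  0.3117 0.138 ] len 0.072 dir -17.1
   [0.5948 0.2905 0.138 ] len 0.1263 dir -108.16
   [0.5554 0.1704 0.138 ] len 0.0682 dir 161.41
   [0.4908 0.1922 0.138 ] len 0.1246 dir 73.59
lidS ctr [0.5532 0.2369 0.13  ]
   [0.5209 0.3312 0.13  ] len 0.1168 dir -17.85
   [0.6321 0.2954 0.13  ] len 0.159 dir -106.5
   [0.5869 0.1429 0.13  ] len 0.1192 dir 162.76
   [0.473  0.1783 0.13  ] len 0.1602 dir 72.63
rackS ctr [ 0.4947 -0.1625  0.04  ]
   [ 0.4451 -0.1182  0.04  ] len 0.0506 dir 22.37
   [ 0.4919 -0.099   0.04  ] len 0.1204 dir -59.68
   [ 0.5527 -0.2029  0.04  ] len 0.0691 dir -157.04
   [ 0.489  -0.2299  0.04  ] len 0.12 dir 111.47
```

```bash
python3 - <<'E'
from h import *
s=bot.get_state(); st(s); move(s,(.485,-.13,.30),112.6)
E
```

```text
t 0.1 p [ 0.2515 -0.5984  0.23  ] yaw 22.8 F [-0.42  0.2  -0.63] M [0.01 0.01 0.09] gap 1.0
units [ 0.992  -0.8538 -0.1731] turn -1.4967 cur yaw 22.8 tilt [-0.0011  0.0022 -1.    ]
```

Request:
jog_arm:
  commands: "0.1 -0.08 -0.17 -0.14; 0.2 -0.17 -0.17 -0.28; 0.3 -0.26 -0.17 -0.42; 0.4 -0.34 -0.17 -0.56; 0.5 -0.43 -0.17 -0.7"
  hand: 1

```text
clock: 0.6
eef_pos: [0.3536, -0.3941, 0.2979]
tcp_rot: [-0.001, 0.843, 0.538, 0.0]
contact_force: [1.6, -0.9, 0.7]
finger_gap: 0.999
```

```bash
python3 - <<'E'
from h import *
s=bot.get_state(); st(s); move(s,(.485,-.13,.30),112.6)
E
```

```text
t 0.6 p [ 0.3536 -0.3941  0.2979] yaw 65.13 F [ 1.57 -0.94  0.68] M [ 0.01 -0.04  0.03] gap 0.999
units [ 0.7372  0.0203 -0.0044] turn -0.7912 cur yaw 65.13 tilt [-6.0e-04  1.7e-03 -1.0e+00]
```

Request:
jog_arm:
  commands: "0.15 0.005 0 -0.15; 0.3 0.01 0 -0.3; 0.45 0.015 0 -0.45; 0.6 0.02 0 -0.6; 0.737 0.02 -0.004 -0.79"

```text
clock: 1.1
eef_pos: [0.4646, -0.1703, 0.2986]
tcp_rot: [-0.001, 0.587, 0.81, 0.0]
contact_force: [1.5, -0.2, 0.0]
finger_gap: 1.002
```

Request:
jog_arm:
  commands: "0 0 0 -0.05; 0 0 0 -0.05; 0 0 0 -0.05"

```text
clock: 1.4
eef_pos: [0.4638, -0.1713, 0.2981]
tcp_rot: [-0.001, 0.567, 0.824, -0.0]
contact_force: [-0.6, 0.1, 0.2]
finger_gap: 1.0
```

```bash
python3 - <<'E'
from h import *
s=snap("wrist","w1"); st(s); print(repr(s["joint_pos"]))
E
```

```text
t 1.4 p [ 0.4638 -0.1713  0.2981] yaw 110.95 F [-0.63  0.15  0.16] M [-0.02  0.06 -0.03] gap 1.0
array([ 0.68401187,  0.05442418, -0.42474699,  1.86148932,  0.02328765,
        1.23334583,  0.61761166])
```

View pics/w1.png

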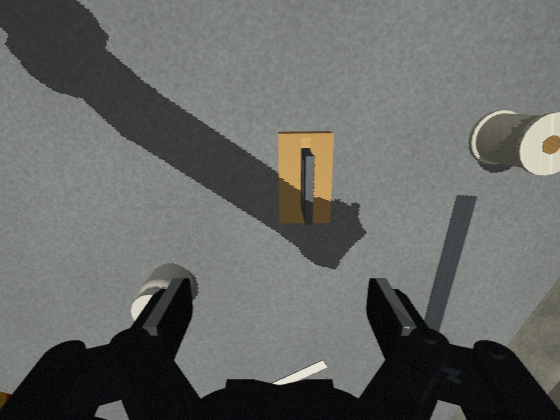

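The wrist view shows the rack at (305,178), with the cassette top edge running about (307,150) to (308,223). I'll enlarge it.

```bash
python3 - <<'E'
import cv2
t=cv2.imread("pics/w1.png")
cv2.imwrite("pics/w1c.png",cv2.resize(t[125:235,265:350],None,fx=5.4,fy=5.4,interpolation=cv2.INTER_CUBIC))
E
```

```text
(no output)
```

View pics/w1c.png

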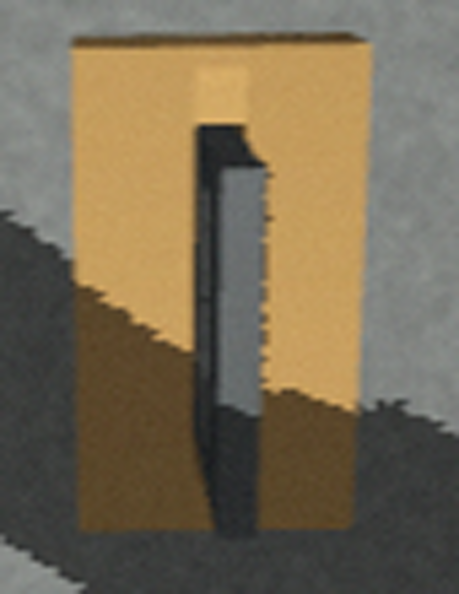

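```bash
python3 - <<'E'
exec(open("m.py").read().split('rep("rack"')[0])
s=bot.get_state()
rep("rack",p2w("wrist",cc([(73,45),(372,42),(352,528),(79,528)],5.4,(265,125)),.04,s))
rep("cas",p2w("wrist",cc([(218,168),(267,168),(257,533),(217,533)],5.4,(265,125)),.1,s))
L=np.radians(-15.5+90)
move(s,(.545+.023*np.cos(L),.238+.023*np.sin(L),.30),74.5)
E
```

```text
rack ctr [ 0.4966 -0.1619  0.04  ]
   [ 0.442  -0.1188  0.04  ] len 0.0696 dir 21.47
   [ 0.5068 -0.0933  0.04  ] len 0.1205 dir -68.24
   [ 0.5514 -0.2052  0.04  ] len 0.07 dir -159.05
   [ 0.4861 -0.2302  0.04  ] len 0.1198 dir 111.59
cas ctr [ 0.4962 -0.1618  0.1   ]
   [ 0.4769 -0.1269  0.1   ] len 0.0099 dir 20.92
   [ 0.4862 -0.1234  0.1   ] len 0.0789 dir -68.56
   [ 0.515  -0.1969  0.1   ] len 0.0087 dir -159.05
   [ 0.5069 -0.2     0.1   ] len 0.0789 dir 112.32
units [ 0.9315  0.5891 -0.0038] turn 0.6062 cur yaw 110.87 tilt [-0.0024  0.0013 -1.    ]
```

Request:
jog_arm:
  commands: "0.1 0.06 0 0.06; 0.2 0.12 0 0.12; 0.3 0.19 0 0.2; 0.4 0.25 0 0.27; 0.5 0.31 0 0.34"

```text
clock: 1.95
eef_pos: [0.5086, 0.0584, 0.2982]
tcp_rot: [-0.001, 0.707, 0.707, -0.001]
contact_force: [0.8, -0.9, -0.2]
finger_gap: 1.0
```

```bash
python3 - <<'E'
from h import *
s=bot.get_state(); st(s)
L=np.radians(-15.5+90)
move(s,(.545+.023*np.cos(L),.238+.023*np.sin(L),.30),74.5)
E
```

```text
t 1.95 p [0.5086 0.0584 0.2982] yaw 89.97 F [ 0.77 -0.87 -0.25] M [-0.   -0.03  0.  ] gap 1.0
units [ 0.5045  0.106  -0.0043] turn 0.2578 cur yaw 89.97 tilt [-2.2e-03  6.0e-04 -1.0e+00]
```

Request:
jog_arm:
  commands: "0.12 0.03 0 0.07; 0.24 0.06 0 0.14; 0.36 0.08 0 0.2; 0.5 0.106 -0.004 0.258; 0.5 0.106 -0.004 0.258"

```text
clock: 2.45
eef_pos: [0.55, 0.2651, 0.2996]
tcp_rot: [-0.004, 0.794, 0.607, 0.0]
contact_force: [-1.5, 0.2, 0.1]
finger_gap: 1.0
```

Request:
jog_arm:
  commands: "0 0 0 0; 0 0 0 0"

```text
clock: 2.65
eef_pos: [0.5505, 0.2632, 0.2989]
tcp_rot: [-0.003, 0.795, 0.606, -0.0]
contact_force: [-0.4, -0.7, 0.4]
finger_gap: 0.998
```

```bash
python3 - <<'E'
from h import *
s=snap("wrist","w2"); st(s)
import json; json.dump({k:np.array(v).tolist() for k,v in s.items()},open("s2.json","w"))
t=cv2.imread("pics/w2.png")
E
```

```text
t 2.65 p [0.5505 0.2632 0.2989] yaw 74.67 F [-0.42 -0.68  0.45] M [-0.06  0.01  0.01] gap 0.998
```

View pics/w2.png

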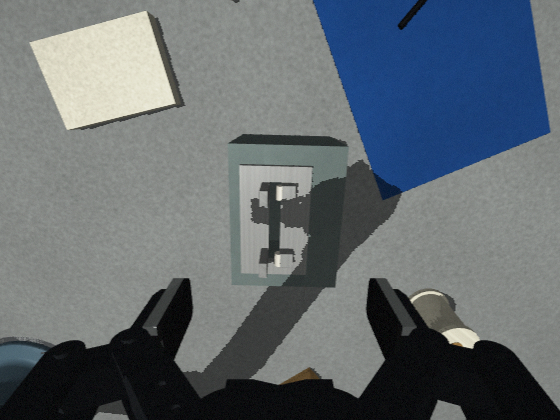

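```bash
python3 - <<'E'
import cv2
t=cv2.imread("pics/w2.png")
t=cv2.convertScaleAbs(t,alpha=1.5,beta=20)
cv2.imwrite("pics/w2c.png",cv2.resize(t[170:285,228:318],None,fx=5,fy=5,interpolation=cv2.INTER_CUBIC))
cv2.imwrite("pics/w2d.png",cv2.resize(t[125:295,215:365],None,fx=3.5,fy=3.5,interpolation=cv2.INTER_CUBIC))
E
```

```text
(no output)
```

View pics/w2c.png

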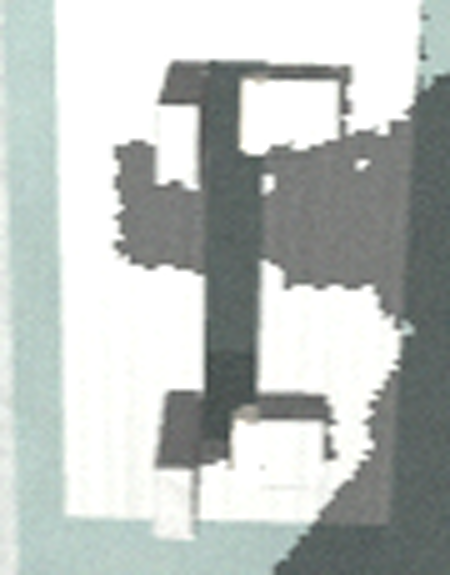

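View pics/w2d.png

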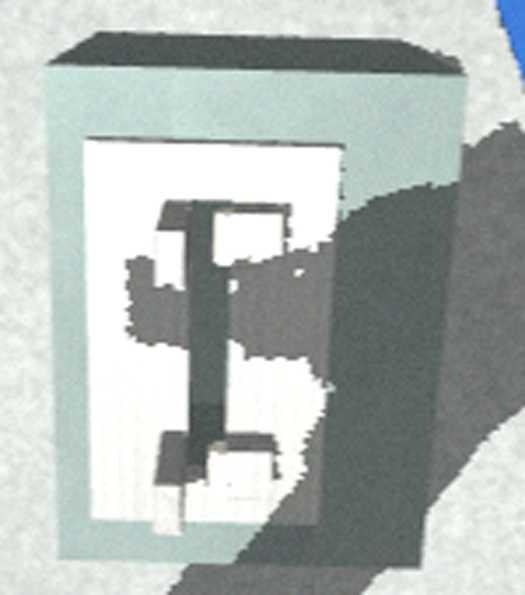

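```bash
cat > m2.py <<'E'
exec(open("m.py").read().split('rep("rack"')[0])
import json
s=json.load(open("s2.json"))
rep("lid",p2w("wrist",cc([(45,65),(464,75),(420,568),(60,558)],3.5,(215,125)),.13,s))
rep("collar",p2w("wrist",cc([(84,137),(343,146),(318,525),(91,520)],3.5,(215,125)),.138,s))
C=p2w("wrist",cc([(84,137),(343,146),(318,525),(91,520)],3.5,(215,125)),.138,s).mean(0)
a=np.radians(-15.5);ex=np.array([np.cos(a),np.sin(a)]);ey=np.array([-ex[1],ex[0]])
print("in box axes rel. to collar centre")
for n,q,k,o,z in [("slotL",[(203,200),(206,350)],5,(228,170),.138),("slotR",[(262,210),(258,370)],5,(228,170),.138),
  ("bs far",[(157,105),(198,105),(197,185)],5,(228,170),.175),("bs near",[(155,467),(198,467),(195,540),(152,540)],5,(228,170),.175),
  ("cheek far",[(240,78),(338,78),(338,140)],5,(228,170),.153),("cheek near",[(233,420),(325,420)],5,(228,170),.153)]:
    P=p2w("wrist",cc(q,k,o),z,s)[:,:2]-C[:2]; print(n,np.c_[P@ex,P@ey].round(4).tolist())
E
python3 m2.py
```

```text
lid ctr [0.5488 0.2354 0.13  ]
   [0.5147 0.3289 0.13  ] len 0.1186 dir -16.59
   [0.6283 0.2951 0.13  ] len 0.1601 dir -106.4
   [0.5831 0.1414 0.13  ] len 0.1192 dir 163.09
   [0.4691 0.1761 0.13  ] len 0.1595 dir 73.39
collar ctr [0.5378 0.2388 0.138 ]
   [0.5205 0.3076 0.138 ] len 0.073 dir -17.23
   [0.5903 0.286  0.138 ] len 0.1208 dir -107.04
   [0.5548 0.1705 0.138 ] len 0.0722 dir 163.47
   [0.4856 0.191  0.138 ] len 0.1217 dir 73.32
in box axes rel. to collar centre
slotL [[-0.0063, 0.0145], [-0.0059, -0.0192]]
slotR [[0.0059, 0.0124], [0.0052, -0.0238]]
bs far [[-0.0128, 0.044], [-0.0055, 0.044], [-0.0058, 0.0291]]
bs near [[-0.0144, -0.0279], [-0.0061, -0.0278], [-0.0069, -0.0438], [-0.0153, -0.0439]]
cheek far [[0.0016, 0.0439], [0.0204, 0.0439], [0.0206, 0.0317]]
cheek near [[0.0002, -0.0284], [0.0192, -0.0283]]
```

```bash
python3 - <<'E'
from h import *
s=bot.get_state(); st(s); move(s,(.4965,-.1618,.25),111.7)
E
```

```text
t 2.7 p [0.5508 0.2622 0.299 ] yaw 74.58 F [ 0.41 -0.63  0.46] M [-0.04 -0.   -0.01] gap 0.999
units [-1.0582  0.1515  0.1186] turn -0.6186 cur yaw 74.58 tilt [-0.0042  0.0043 -1.    ]
```

Request:
jog_arm:
  commands: "-0.11 0.015 0.01 -0.06; -0.22 0.03 0.02 -0.13; -0.33 0.05 0.04 -0.2; -0.44 0.06 0.05 -0.26; -0.55 0.08 0.06 -0.33"

```text
clock: 3.2
eef_pos: [0.5218, 0.0368, 0.274]
tcp_rot: [-0.002, 0.68, 0.733, -0.001]
contact_force: [1.2, 0.6, -0.8]
finger_gap: 1.0
```

```bash
python3 - <<'E'
from h import *
s=bot.get_state(); st(s); move(s,(.4965,-.1618,.25),111.7)
E
```

```text
t 3.2 p [0.5218 0.0368 0.274 ] yaw 94.26 F [ 1.2   0.55 -0.8 ] M [ 0.01 -0.03  0.08] gap 1.0
units [-0.4906 -0.0996  0.0591] turn -0.2906 cur yaw 94.26 tilt [-0.0044  0.0024 -1.    ]
```

Request:
jog_arm:
  commands: "-0.12 -0.024 0.015 -0.07; -0.24 -0.05 0.03 -0.14; -0.37 -0.075 0.045 -0.22; -0.49 -0.1 0.059 -0.29; -0.49 -0.1 0.059 -0.29"

```text
clock: 3.7
eef_pos: [0.4918, -0.1736, 0.249]
tcp_rot: [-0.003, 0.569, 0.822, -0.003]
contact_force: [-0.3, -0.7, 0.2]
finger_gap: 1.0
```

```bash
python3 - <<'E'
from h import *
s=bot.get_state(); st(s); move(s,(.4965,-.1618,.125),111.7)
E
```

```text
t 3.7 p [ 0.4918 -0.1736  0.249 ] yaw 110.65 F [-0.31 -0.66  0.17] M [0.   0.01 0.04] gap 1.0
units [0.0233 0.0239 0.3099] turn -0.0174 cur yaw 110.65 tilt [-0.0078 -0.0022 -1.    ]
```

Request:
jog_arm:
  commands: "0.02 0.024 0.05 -0.017; 0.023 0.024 0.15 -0.017; 0.023 0.024 0.25 -0.017; 0.023 0.024 0.31 -0.017; 0.023 0.024 0.31 -0.017"

```text
clock: 4.2
eef_pos: [0.4916, -0.163, 0.1213]
tcp_rot: [-0.007, 0.563, 0.826, -0.005]
contact_force: [-0.6, -0.3, 0.0]
finger_gap: 0.998
```

```bash
python3 - <<'E'
from h import *
s=bot.get_state(); st(s); move(s,(.4965,-.1618,.069),111.7)
E
```

```text
t 4.2 p [ 0.4916 -0.163   0.1213] yaw 111.45 F [-0.58 -0.32  0.04] M [-0.01  0.05 -0.05] gap 0.998
units [-0.0025  0.0145  0.1304] turn -0.0042 cur yaw 111.45 tilt [-1.670e-02 -1.000e-04 -9.999e-01]
```

Request:
jog_arm:
  commands: "0 0.0145 0 0; 0 0.0145 0 0; 0 0.0145 0 0"

```text
clock: 4.5
eef_pos: [0.4985, -0.1616, 0.1231]
tcp_rot: [-0.005, 0.563, 0.826, -0.004]
contact_force: [0.4, -0.2, -1.1]
finger_gap: 1.0
```

```bash
python3 - <<'E'
from h import *
s=bot.get_state(); st(s); move(s,(.4965,-.1618,.069),111.7); print(s["joint_velocities"].round(3) if hasattr(s["joint_velocities"],'round') else s["joint_velocities"])
E
```

```text
t 4.5 p [ 0.4985 -0.1616  0.1231] yaw 111.41 F [ 0.39 -0.21 -1.11] M [-0.03 -0.   -0.06] gap 1.0
units [ 0.0008 -0.0032  0.1352] turn -0.0048 cur yaw 111.41 tilt [-0.0133 -0.0016 -0.9999]
[-0.002  0.001 -0.003  0.005 -0.001 -0.004 -0.002]
```

Request:
jog_arm:
  commands: "0 -0.003 0.03 -0.005; 0 -0.003 0.06 -0.005; 0 -0.003 0.09 -0.005; 0 -0.003 0.12 -0.005; 0 -0.003 0.135 -0.005"

```text
clock: 5.0
eef_pos: [0.4952, -0.1616, 0.0669]
tcp_rot: [-0.007, 0.561, 0.828, -0.005]
contact_force: [-0.2, 0.7, 0.2]
finger_gap: 0.997
```

```bash
python3 - <<'E'
from h import *
s=snap("wrist","w3"); st(s); move(s,(.4965,-.1618,.069),111.7)
E
```

```text
t 5.0 p [ 0.4952 -0.1616  0.0669] yaw 111.72 F [-0.17  0.72  0.19] M [-0.02 -0.   -0.  ] gap 0.997
units [-0.0017  0.0028 -0.0053] turn 0.0003 cur yaw 111.72 tilt [-1.650e-02 -3.000e-04 -9.999e-01]
```

View pics/w3.png

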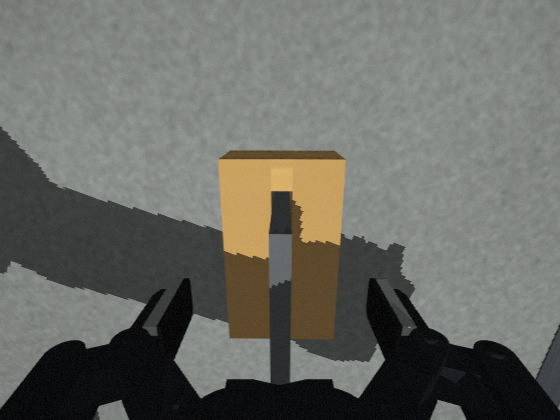

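The cassette is centred between the fingers (column 280), so I'll close on it.

Request:
jog_arm:
  commands: "0 0.002 -0.004 0; 0 0.002 -0.004 0; 0 0.002 -0.004 0; 0 0.002 -0.004 0; 0 0.002 -0.004 0"
  hand: -1
  newtons: 60

```text
clock: 5.55
eef_pos: [0.496, -0.1613, 0.0685]
tcp_rot: [-0.007, 0.561, 0.828, -0.005]
contact_force: [-0.5, -0.5, -0.3]
finger_gap: 0.144
```

Request:
jog_arm:
  commands: "0 0 0 0; 0 0 0 0; 0 0 0 0; 0 0 0 0"

```text
clock: 5.95
eef_pos: [0.496, -0.1614, 0.0687]
tcp_rot: [-0.007, 0.561, 0.828, -0.005]
contact_force: [-0.0, 0.2, 1.3]
finger_gap: 0.094
```

```bash
python3 - <<'E'
from h import *
s=bot.get_state(); st(s); move(s,(.4965,-.1618,.069),111.7)
E
```

```text
t 5.95 p [ 0.496  -0.1614  0.0687] yaw 111.72 F [-0.01  0.21  1.29] M [ 0.06 -0.   -0.01] gap 0.094
units [-0.0014  0.0007 -0.0009] turn 0.0003 cur yaw 111.72 tilt [-1.640e-02 -4.000e-04 -9.999e-01]
```

Request:
jog_arm:
  commands: "0 0 -0.03 0; 0 0 -0.06 0; 0 0 -0.1 0; 0 0 -0.15 0; 0 0 -0.22 0"

```text
clock: 6.45
eef_pos: [0.496, -0.1611, 0.1571]
tcp_rot: [-0.008, 0.561, 0.828, -0.005]
contact_force: [-0.1, -1.0, -1.3]
finger_gap: 0.097
```

```bash
python3 - <<'E'
from h import *
s=bot.get_state(); st(s); move(s,(.538,.2388,.265),73.5)
E
```

```text
t 6.45 p [ 0.496  -0.1611  0.1571] yaw 111.72 F [-0.07 -0.98 -1.29] M [-0.01 -0.08 -0.02] gap 0.097
units [ 0.8919  0.4627 -0.2715] turn 0.637 cur yaw 111.72 tilt [-1.930e-02  3.000e-04 -9.998e-01]
```

Request:
jog_arm:
  commands: "0.03 0.02 -0.09 0.02; 0.08 0.045 -0.17 0.06; 0.16 0.085 -0.25 0.12; 0.24 0.125 -0.27 0.18; 0.3 0.155 -0.27 0.21"

```text
clock: 6.95
eef_pos: [0.5127, -0.0237, 0.2687]
tcp_rot: [-0.005, 0.648, 0.761, -0.004]
contact_force: [-1.7, 0.0, -2.1]
finger_gap: 0.097
```

```bash
python3 - <<'E'
from h import *
s=bot.get_state(); st(s); move(s,(.538,.2388,.265),73.5)
E
```

```text
t 6.95 p [ 0.5127 -0.0237  0.2687] yaw 99.15 F [-1.72  0.02 -2.12] M [-0.   -0.04 -0.  ] gap 0.097
units [0.6379 0.1669 0.0083] turn 0.4275 cur yaw 99.15 tilt [-1.320e-02 -3.000e-04 -9.999e-01]
```

Request:
jog_arm:
  commands: "0.1 0.025 0 0.06; 0.2 0.05 0 0.12; 0.3 0.08 0 0.19; 0.4 0.1 0 0.26; 0.5 0.13 0.005 0.33"

```text
clock: 7.45
eef_pos: [0.5317, 0.1833, 0.2676]
tcp_rot: [-0.003, 0.771, 0.637, -0.005]
contact_force: [1.6, 0.4, -2.2]
finger_gap: 0.096
```

```bash
python3 - <<'E'
from h import *
s=bot.get_state(); st(s); move(s,(.5457,.2365,.262),73.5)
E
```

```text
t 7.45 p [0.5317 0.1833 0.2676] yaw 79.17 F [ 1.63  0.38 -2.22] M [ 0.02 -0.07 -0.02] gap 0.096
units [0.1373 0.0095 0.0135] turn 0.0945 cur yaw 79.17 tilt [-0.0122 -0.0013 -0.9999]
```

Request:
jog_arm:
  commands: "0.06 0.005 0 0.04; 0.1 0.008 0.005 0.08; 0.137 0.0095 0.01 0.0945; 0.137 0.0095 0.0135 0.0945; 0.137 0.0095 0.0135 0.0945"

```text
clock: 7.95
eef_pos: [0.5451, 0.2358, 0.2621]
tcp_rot: [-0.003, 0.801, 0.599, -0.006]
contact_force: [0.2, -1.1, -0.9]
finger_gap: 0.095
```

```bash
python3 - <<'E'
from h import *
s=snap("wrist","w4"); st(s); move(s,(.5457,.2365,.262),73.5)
s2=snap("side","s4")
t=cv2.imread("pics/s4.png")
cv2.imwrite("pics/s4c.png",cv2.resize(t[60:230,190:350],None,fx=3.5,fy=3.5,interpolation=cv2.INTER_CUBIC))
E
```

```text
t 7.95 p [0.5451 0.2358 0.2621] yaw 73.56 F [ 0.19 -1.06 -0.91] M [-0.02 -0.    0.01] gap 0.095
units [0.0021 0.0009 0.0001] turn 0.0009 cur yaw 73.56 tilt [-0.013  -0.0026 -0.9999]
```

View pics/w4.png

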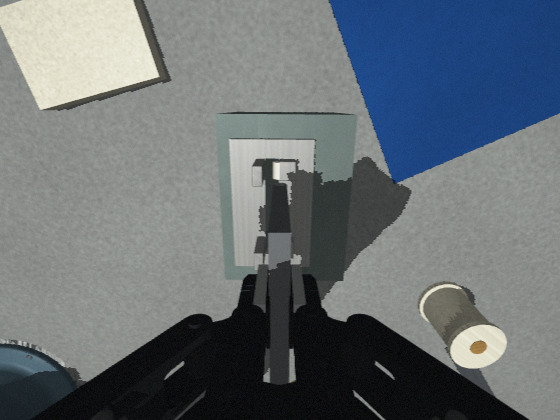

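View pics/s4c.png

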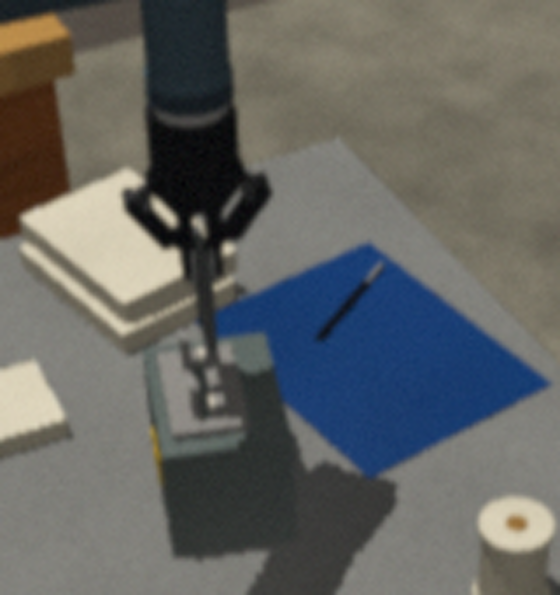

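```bash
python3 - <<'E'
import cv2
t=cv2.imread("pics/w4.png")
cv2.imwrite("pics/w4c.png",cv2.resize(t[105:285,205:365],None,fx=4,fy=3.3,interpolation=cv2.INTER_CUBIC))
E
```

```text
(no output)
```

View pics/w4c.png

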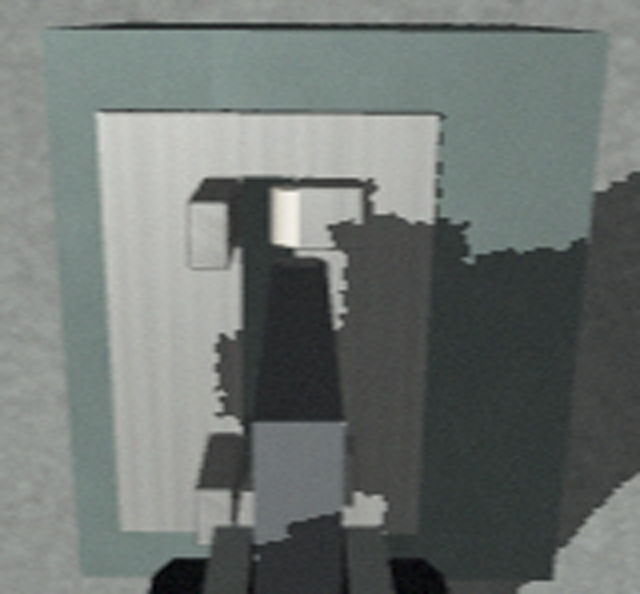

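```bash
python3 - <<'E'
exec(open("m.py").read().split('rep("rack"')[0])
s=bot.get_state()
c=lambda q:(np.array(q)+.5)/[4,3.3]-.5+[205,105]
rep("lid",p2w("wrist",c([(43,30),(608,35),(552,580),(82,577)]),.13,s))
rep("collar",p2w("wrist",c([(96,112),(441,115),(418,536),(120,530)]),.138,s))
rep("bs",p2w("wrist",c([(190,201),(229,202),(229,268),(190,268)]),.175,s))
print(p2w("wrist",c([(270,262),(324,262)]),s["eef_pos"][2]-.0587,s))
print("expect", s["eef_pos"]+rot(s)@[.0403,0,.0587])
C=np.array([.538,.2388]);print(w2p("wrist",[[*C,.138]],s))
E
```

```text
lid ctr [0.5495 0.2337 0.13  ]
   [0.5158 0.3278 0.13  ] len 0.1194 dir -17.12
   [0.6298 0.2927 0.13  ] len 0.1596 dir -106.85
   [0.5836 0.14   0.13  ] len 0.1196 dir 163.32
   [0.469  0.1743 0.13  ] len 0.1605 dir 73.06
collar ctr [0.5383 0.2373 0.138 ]
   [0.5211 0.3056 0.138 ] len 0.0727 dir -17.08
   [0.5906 0.2843 0.138 ] len 0.1209 dir -106.98
   [0.5553 0.1687 0.138 ] len 0.0725 dir 162.22
   [0.4863 0.1908 0.138 ] len 0.12 dir 73.11
bs ctr [0.5395 0.2752 0.175 ]
   [0.5384 0.2837 0.175 ] len 0.0073 dir -18.22
   [0.5453 0.2814 0.175 ] len 0.0153 dir -107.61
   [0.5407 0.2668 0.175 ] len 0.0075 dir 163.61
   [0.5336 0.2689 0.175 ] len 0.0155 dir 71.78
[[0.55149037 0.27220529 0.20341227]
 [0.56013207 0.26966258 0.20341227]]
expect [0.55648606 0.27316244 0.2031655 ]
[[270.9697451  205.78377318]]
```

Request:
jog_arm:
  commands: "0 0.001 0.03 0.006; 0 0.001 0.06 0.006; 0 0.001 0.085 0.006; 0 0.001 0.094 0.006; 0 0.001 0.094 0.006"

```text
clock: 8.55
eef_pos: [0.5449, 0.234, 0.2231]
tcp_rot: [-0.003, 0.804, 0.595, -0.007]
contact_force: [-0.1, 0.1, -2.2]
finger_gap: 0.093
```

Request:
jog_arm:
  commands: "0 0 0 0; 0 0 0 0"

```text
clock: 8.75
eef_pos: [0.545, 0.2342, 0.2233]
tcp_rot: [-0.003, 0.803, 0.595, -0.007]
contact_force: [-0.0, 0.7, -2.3]
finger_gap: 0.096
```

```bash
cat > q.py <<'E'
from h import *
C=np.array([.5381,.238]);b=np.radians(-16.9);ex=np.array([np.cos(b),np.sin(b)]);ey=np.array([-ex[1],ex[0]])
s=bot.get_state(); st(s); R_=rot(s); f=np.array(s["eef_pos"])+R_@[0,0,.0587]
F=np.array(s["contact_force"])
print("tilt",R_[:,2].round(4),"foot box xy mm",((f[:2]-C)@ex*1e3).round(2),((f[:2]-C)@ey*1e3).round(2),"z",f[2].round(4),"F box",(F[:2]@ex).round(2),(F[:2]@ey).round(2),F[2].round(2))
E
python3 q.py
```

```text
t 8.75 p [0.545  0.2342 0.2233] yaw 73.07 F [-0.04  0.7  -2.26] M [-0.05 -0.05 -0.04] gap 0.096
tilt [-0.0144 -0.0034 -0.9999] foot box xy mm 6.98 -2.06 z 0.1646 F box -0.24 0.66 -2.26
```

Request:
jog_arm:
  commands: "0.003 -0.003 0 0; 0.003 -0.006 0 0; 0.003 -0.009 0 0; 0.003 -0.012 0 0; 0.003 -0.0125 0 0"

```text
clock: 9.25
eef_pos: [0.5403, 0.2369, 0.2234]
tcp_rot: [-0.003, 0.803, 0.595, -0.007]
contact_force: [0.8, 0.5, -1.8]
finger_gap: 0.097
```

```bash
python3 q.py
```

```text
t 9.25 p [0.5403 0.2369 0.2234] yaw 73.09 F [ 0.81  0.45 -1.76] M [ 0.05 -0.01  0.01] gap 0.097
tilt [-0.0145 -0.0034 -0.9999] foot box xy mm 1.7 -0.8 z 0.1648 F box 0.64 0.67 -1.76
```

Request:
jog_arm:
  commands: "0 -0.0015 0 0; 0 -0.003 0 0; 0 -0.0045 0 0"

```text
clock: 9.55
eef_pos: [0.5386, 0.2375, 0.2235]
tcp_rot: [-0.003, 0.803, 0.595, -0.007]
contact_force: [0.6, -0.3, -1.7]
finger_gap: 0.098
```

```bash
python3 q.py
```

```text
t 9.55 p [0.5386 0.2375 0.2235] yaw 73.09 F [ 0.59 -0.31 -1.66] M [-0.05  0.01  0.03] gap 0.098
tilt [-0.0144 -0.0034 -0.9999] foot box xy mm -0.1 -0.8 z 0.1648 F box 0.65 -0.13 -1.66
```

Request:
jog_arm:
  commands: "0 -0.0015 0 0; 0 -0.003 0 0"

```text
clock: 9.75
eef_pos: [0.5374, 0.2378, 0.2235]
tcp_rot: [-0.003, 0.803, 0.595, -0.007]
contact_force: [-0.3, 0.3, -1.7]
finger_gap: 0.097
```

```bash
python3 q.py
```

```text
t 9.75 p [0.5374 0.2378 0.2235] yaw 73.09 F [-0.27  0.3  -1.67] M [-0.01 -0.02  0.03] gap 0.097
tilt [-0.0144 -0.0034 -0.9999] foot box xy mm -1.36 -0.82 z 0.1648 F box -0.34 0.21 -1.67
```

Request:
jog_arm:
  commands: "0 -0.0015 0 0; 0 -0.002 0 0"

```text
clock: 9.95
eef_pos: [0.5366, 0.2381, 0.2235]
tcp_rot: [-0.003, 0.803, 0.595, -0.007]
contact_force: [0.5, 0.2, -0.9]
finger_gap: 0.097
```

```bash
python3 q.py
```

```text
t 9.95 p [0.5366 0.2381 0.2235] yaw 73.09 F [ 0.52  0.22 -0.92] M [-0.02 -0.04 -0.06] gap 0.097
tilt [-0.0145 -0.0034 -0.9999] foot box xy mm -2.26 -0.81 z 0.1648 F box 0.44 0.36 -0.92
```

Request:
jog_arm:
  commands: "0 -0.0015 0 0; 0 -0.002 0 0"

```text
clock: 10.15
eef_pos: [0.5361, 0.2382, 0.2236]
tcp_rot: [-0.003, 0.803, 0.595, -0.007]
contact_force: [1.1, -0.3, -2.2]
finger_gap: 0.098
```

```bash
python3 q.py
```

```text
t 10.15 p [0.5361 0.2382 0.2236] yaw 73.09 F [ 1.12 -0.28 -2.16] M [-0.03 -0.21  0.09] gap 0.098
tilt [-0.0138 -0.0036 -0.9999] foot box xy mm -2.7 -0.88 z 0.1649 F box 1.16 0.06 -2.16
```

Request:
jog_arm:
  commands: "0 -0.0015 0 0; 0 -0.002 0 0"

```text
clock: 10.35
eef_pos: [0.5359, 0.2382, 0.2237]
tcp_rot: [-0.002, 0.803, 0.595, -0.006]
contact_force: [1.8, 0.3, -3.0]
finger_gap: 0.095
```

```bash
python3 q.py
```

```text
t 10.35 p [0.5359 0.2382 0.2237] yaw 73.09 F [ 1.8   0.34 -3.03] M [-0.1  -0.51  0.07] gap 0.095
tilt [-0.0124 -0.0036 -0.9999] foot box xy mm -2.79 -0.87 z 0.165 F box 1.62 0.85 -3.03
```

Request:
jog_arm:
  commands: "0 -0.002 0 0; 0 -0.003 0 0"

```text
clock: 10.55
eef_pos: [0.5357, 0.2382, 0.2239]
tcp_rot: [-0.002, 0.804, 0.595, -0.005]
contact_force: [2.9, 0.2, -2.3]
finger_gap: 0.095
```

```bash
python3 q.py
```

```text
t 10.55 p [0.5357 0.2382 0.2239] yaw 73.07 F [ 2.95  0.18 -2.32] M [-0.18 -0.85  0.13] gap 0.095
tilt [-0.0105 -0.0038 -0.9999] foot box xy mm -2.89 -0.95 z 0.1652 F box 2.77 1.03 -2.32
```

Request:
jog_arm:
  commands: "0 -0.002 0 0; 0 -0.003 0 0"

```text
clock: 10.75
eef_pos: [0.5355, 0.2381, 0.2241]
tcp_rot: [-0.001, 0.804, 0.595, -0.005]
contact_force: [3.1, -0.3, -2.4]
finger_gap: 0.094
```

```bash
python3 q.py
```

```text
t 10.75 p [0.5355 0.2381 0.2241] yaw 73.05 F [ 3.05 -0.28 -2.45] M [-0.18 -1.08  0.11] gap 0.094
tilt [-0.0085 -0.0039 -1.    ] foot box xy mm -2.96 -0.99 z 0.1654 F box 3.01 0.62 -2.45
```

Request:
jog_arm:
  commands: "0 -0.002 0 0; 0 -0.003 0 0"

```text
clock: 10.95
eef_pos: [0.5353, 0.2381, 0.2243]
tcp_rot: [-0.0, 0.804, 0.595, -0.004]
contact_force: [4.7, -1.3, -4.3]
finger_gap: 0.094
```

Request:
jog_arm:
  commands: "0 -0.002 0 0; 0 -0.003 0 0"

```text
clock: 11.15
eef_pos: [0.5351, 0.2381, 0.2245]
tcp_rot: [0.0, 0.804, 0.595, -0.003]
contact_force: [4.5, -0.3, -3.1]
finger_gap: 0.096
```

```bash
python3 q.py
```

```text
t 11.15 p [0.5351 0.2381 0.2245] yaw 73.01 F [ 4.46 -0.3  -3.06] M [-0.31 -1.53  0.21] gap 0.096
tilt [-0.0043 -0.004  -1.    ] foot box xy mm -3.06 -1.06 z 0.1658 F box 4.35 1.01 -3.06
```

Request:
jog_arm:
  commands: "0.001 0.002 0 0; 0.001 0.002 0 0; 0.001 0.002 0 0"

```text
clock: 11.45
eef_pos: [0.5354, 0.2381, 0.2244]
tcp_rot: [0.0, 0.804, 0.595, -0.004]
contact_force: [2.0, -1.8, -2.5]
finger_gap: 0.097
```

```bash
python3 q.py
```

```text
t 11.45 p [0.5354 0.2381 0.2244] yaw 73.03 F [ 2.03 -1.77 -2.52] M [-0.4  -0.66  0.09] gap 0.097
tilt [-0.0056 -0.0047 -1.    ] foot box xy mm -2.81 -1.01 z 0.1657 F box 2.45 -1.1 -2.52
```

Request:
jog_arm:
  commands: "0 0 0.006 0; 0 0 0.012 0; 0 0 0.018 0; 0 0 0.022 0; 0 0 0.022 0"

```text
clock: 11.95
eef_pos: [0.5355, 0.2383, 0.2153]
tcp_rot: [0.0, 0.804, 0.595, -0.003]
contact_force: [3.0, -0.6, -1.0]
finger_gap: 0.09
```

```bash
python3 q.py
```

```text
t 11.95 p [0.5355 0.2383 0.2153] yaw 73.03 F [ 2.99 -0.56 -0.95] M [-0.07 -0.93  0.1 ] gap 0.09
tilt [-0.0054 -0.0042 -1.    ] foot box xy mm -2.83 -0.81 z 0.1566 F box 3.02 0.33 -0.95
```

Request:
jog_arm:
  commands: "0 0.002 0 0; 0 0.002 0.005 0; 0 0.002 0.01 0; 0 0.002 0.01 0"

```text
clock: 12.35
eef_pos: [0.5356, 0.238, 0.2106]
tcp_rot: [-0.0, 0.804, 0.595, -0.004]
contact_force: [2.0, -0.6, -2.2]
finger_gap: 0.099
```

```bash
python3 q.py
```

```text
t 12.35 p [0.5356 0.238  0.2106] yaw 73.04 F [ 2.   -0.58 -2.22] M [-0.06 -0.48  0.11] gap 0.099
tilt [-0.0068 -0.0044 -1.    ] foot box xy mm -2.7 -1.09 z 0.1519 F box 2.08 0.03 -2.22
```

Request:
jog_arm:
  commands: "0 0 0.005 0; 0 0 0.01 0; 0 0 0.01 0"

```text
clock: 12.65
eef_pos: [0.5357, 0.2383, 0.2072]
tcp_rot: [-0.0, 0.804, 0.595, -0.004]
contact_force: [0.6, -0.6, 2.6]
finger_gap: 0.096
```

```bash
python3 q.py
```

```text
t 12.65 p [0.5357 0.2383 0.2072] yaw 73.05 F [ 0.56 -0.61  2.61] M [-0.2  -0.23  0.15] gap 0.096
tilt [-0.0064 -0.0043 -1.    ] foot box xy mm -2.68 -0.8 z 0.1485 F box 0.71 -0.42 2.61
```

Request:
jog_arm:
  commands: "0 0 0.003 0; 0 0 0.006 0; 0 0 0.006 0"

```text
clock: 12.95
eef_pos: [0.5358, 0.2386, 0.2062]
tcp_rot: [0.0, 0.804, 0.595, -0.004]
contact_force: [0.3, -2.0, 6.0]
finger_gap: 0.091
```

```bash
python3 q.py
```

```text
t 12.95 p [0.5358 0.2386 0.2062] yaw 73.06 F [ 0.35 -2.03  5.99] M [-0.41  0.06  0.08] gap 0.091
tilt [-0.0056 -0.0044 -1.    ] foot box xy mm -2.62 -0.4 z 0.1475 F box 0.92 -1.84 5.99
```

Request:
jog_arm:
  commands: "0 0 0.003 0; 0 0 0.006 0; 0 0 0.006 0"

```text
clock: 13.25
eef_pos: [0.5359, 0.2389, 0.205]
tcp_rot: [0.0, 0.804, 0.595, -0.003]
contact_force: [-0.2, -0.7, 4.7]
finger_gap: 0.098
```

```bash
python3 q.py
```

```text
t 13.25 p [0.5359 0.2389 0.205 ] yaw 73.06 F [-0.24 -0.68  4.75] M [-0.37  0.05  0.14] gap 0.098
tilt [-0.005  -0.0045 -1.    ] foot box xy mm -2.57 -0.1 z 0.1463 F box -0.03 -0.72 4.75
```

Request:
jog_arm:
  commands: "0 0 0.004 0; 0 0 0.008 0; 0 0 0.01 0; 0 0 0.01 0"

```text
clock: 13.65
eef_pos: [0.536, 0.2394, 0.2017]
tcp_rot: [0.0, 0.803, 0.595, -0.003]
contact_force: [0.7, 0.3, 3.4]
finger_gap: 0.096
```

```bash
python3 q.py
```

```text
t 13.65 p [0.536  0.2394 0.2017] yaw 73.07 F [0.66 0.33 3.4 ] M [-0.16 -0.09  0.03] gap 0.096
tilt [-0.0044 -0.0039 -1.    ] foot box xy mm -2.61 0.43 z 0.143 F box 0.54 0.51 3.4
```

Request:
jog_arm:
  commands: "0 0 0.004 0; 0 0 0.008 0; 0 0 0.01 0; 0 0 0.01 0"

```text
clock: 14.05
eef_pos: [0.5361, 0.2396, 0.1975]
tcp_rot: [0.0, 0.803, 0.595, -0.003]
contact_force: [1.3, -0.1, 3.3]
finger_gap: 0.094
```

```bash
python3 q.py
```

```text
t 14.05 p [0.5361 0.2396 0.1975] yaw 73.08 F [ 1.29 -0.13  3.27] M [ 0.   -0.24  0.09] gap 0.094
tilt [-0.0042 -0.0033 -1.    ] foot box xy mm -2.6 0.72 z 0.1388 F box 1.27 0.26 3.27
```

Request:
jog_arm:
  commands: "0 0 0.004 0; 0 0 0.008 0; 0 0 0.012 0; 0 0 0.016 0; 0 0 0.016 0"

```text
clock: 14.55
eef_pos: [0.5361, 0.2398, 0.1907]
tcp_rot: [-0.0, 0.803, 0.595, -0.002]
contact_force: [1.6, -0.3, 2.4]
finger_gap: 0.095
```

```bash
python3 q.py
```

```text
t 14.55 p [0.5361 0.2398 0.1907] yaw 73.08 F [ 1.57 -0.26  2.42] M [ 0.09 -0.35  0.1 ] gap 0.095
tilt [-0.0041 -0.0028 -1.    ] foot box xy mm -2.6 0.87 z 0.132 F box 1.57 0.2 2.42
```

Request:
jog_arm:
  commands: "-0.002 0 0.008 0; -0.002 0 0.015 0; -0.002 0 0.023 0; -0.002 0 0.03 0; -0.002 0 0.03 0"

```text
clock: 15.05
eef_pos: [0.5358, 0.2389, 0.178]
tcp_rot: [-0.0, 0.803, 0.595, -0.002]
contact_force: [1.9, 0.6, 1.8]
finger_gap: 0.094
```

```bash
python3 q.py
```

```text
t 15.05 p [0.5358 0.2389 0.178 ] yaw 73.09 F [1.86 0.58 1.84] M [ 0.22 -0.52  0.06] gap 0.094
tilt [-0.0042 -0.0027 -1.    ] foot box xy mm -2.66 -0.03 z 0.1193 F box 1.61 1.09 1.84
```

Request:
jog_arm:
  commands: "0 0 0.01 0; 0 0 0.02 0; 0 0 0.03 0; 0 0 0.04 0; 0 0 0.04 0"

```text
clock: 15.55
eef_pos: [0.5357, 0.2386, 0.1609]
tcp_rot: [-0.0, 0.803, 0.595, -0.003]
contact_force: [2.5, 1.1, -1.1]
finger_gap: 0.098
```

```bash
python3 q.py
```

```text
t 15.55 p [0.5357 0.2386 0.1609] yaw 73.09 F [ 2.47  1.05 -1.07] M [ 0.17 -0.59  0.08] gap 0.098
tilt [-0.0045 -0.0027 -1.    ] foot box xy mm -2.66 -0.38 z 0.1022 F box 2.06 1.72 -1.07
```

Request:
jog_arm:
  commands: "0 0 0.01 0; 0 0 0.02 0; 0 0 0.03 0; 0 0 0.04 0; 0 0 0.04 0"

```text
clock: 16.05
eef_pos: [0.5357, 0.2384, 0.144]
tcp_rot: [-0.0, 0.803, 0.595, -0.003]
contact_force: [2.3, 1.3, -0.1]
finger_gap: 0.093
```

```bash
python3 q.py
```

```text
t 16.05 p [0.5357 0.2384 0.144 ] yaw 73.09 F [ 2.31  1.32 -0.07] M [ 0.14 -0.64  0.03] gap 0.093
tilt [-0.0046 -0.0024 -1.    ] foot box xy mm -2.66 -0.55 z 0.0853 F box 1.83 1.93 -0.07
```

Request:
jog_arm:
  commands: "0 0 0 0; 0 0 0 0; 0 0 0 0; 0 0 0 0; 0 0 0 0"
  hand: -0.3

```text
clock: 16.55
eef_pos: [0.5353, 0.2383, 0.1439]
tcp_rot: [-0.0, 0.803, 0.595, -0.003]
contact_force: [0.0, -0.8, 0.3]
finger_gap: 0.351
```

```bash
python3 - <<'E'
import q
from h import *
snap("side","s5")
s=snap("wrist","w5")
t=cv2.imread("pics/s5.png")
cv2.imwrite("pics/s5c.png",cv2.resize(t[120:220,210:300],None,fx=5.5,fy=5.5,interpolation=cv2.INTER_CUBIC))
E
```

```text
t 16.55 p [0.5353 0.2383 0.1439] yaw 73.09 F [ 0.03 -0.79  0.3 ] M [-0.02  0.05 -0.  ] gap 0.351
tilt [-0.0052 -0.0026 -1.    ] foot box xy mm -2.98 -0.71 z 0.0852 F box 0.26 -0.75 0.3
```

View pics/s5c.png

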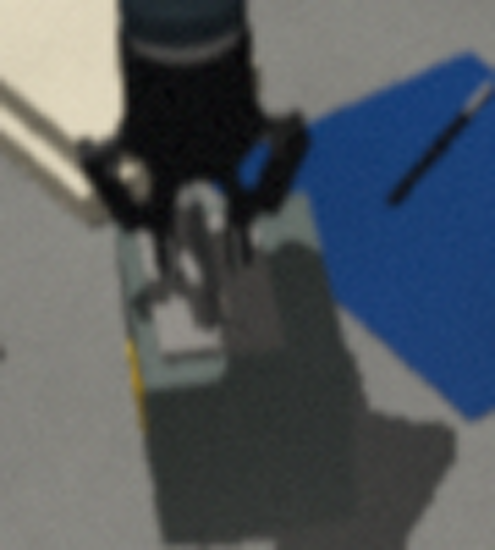

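View pics/w5.png

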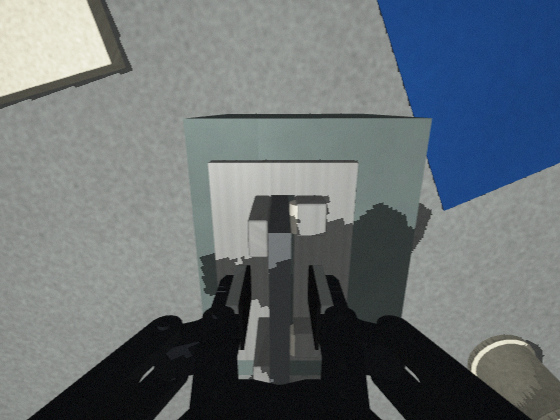

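The cassette is released and held upright by the rollers, its top edge near (280,235). Next I raise the hand, shut the fingers and push on the top.

Request:
jog_arm:
  commands: "0 0 -0.03 0; 0 0 -0.07 0; 0 0 -0.11 0; 0 0 -0.14 0; 0 0 -0.14 0"

```text
clock: 17.15
eef_pos: [0.5377, 0.2398, 0.2036]
tcp_rot: [0.0, 0.803, 0.595, 0.0]
contact_force: [-0.4, 0.2, -0.3]
finger_gap: 0.346
```

Request:
jog_arm:
  commands: "0 0 0 0; 0 0 0 0; 0 0 0 0; 0 0 0 0; 0 0 0 0"
  hand: -1

```text
clock: 17.65
eef_pos: [0.5374, 0.2396, 0.203]
tcp_rot: [0.0, 0.803, 0.595, -0.0]
contact_force: [0.4, -0.1, 0.1]
finger_gap: 0.001
```

```bash
python3 - <<'E'
import q
from h import *
s=snap("wrist","w6")
move(s,(.5353,.2383,.185),73.09)
E
```

```text
t 17.65 p [0.5374 0.2396 0.203 ] yaw 73.09 F [ 0.42 -0.07  0.06] M [ 0.04 -0.02 -0.03] gap 0.001
tilt [-1.e-04 -6.e-04 -1.e+00] foot box xy mm -1.17 1.28 z 0.1443 F box 0.42 0.05 0.06
units [-0.0046 -0.004   0.0449] turn -0.0001 cur yaw 73.09 tilt [-1.e-04 -6.e-04 -1.e+00]
```

View pics/w6.png

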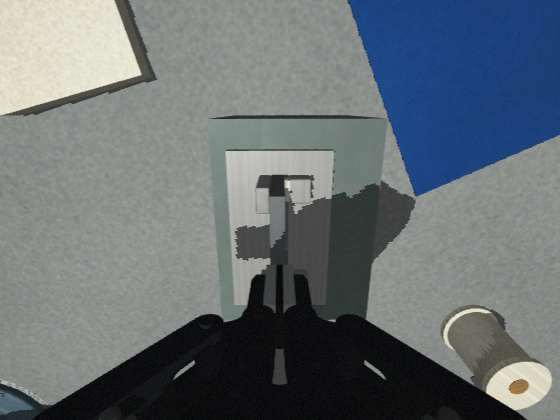

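Request:
jog_arm:
  commands: "-0.0046 -0.004 0.01 0; -0.0046 -0.004 0.025 0; -0.0046 -0.004 0.045 0; -0.0046 -0.004 0.045 0"

```text
clock: 18.1
eef_pos: [0.5343, 0.2375, 0.1831]
tcp_rot: [-0.0, 0.803, 0.595, -0.002]
contact_force: [-0.4, 0.3, -0.6]
finger_gap: 0.0
```

```bash
python3 q.py
```

```text
t 18.1 p [0.5343 0.2375 0.1831] yaw 73.08 F [-0.36  0.27 -0.56] M [-0.01 -0.02  0.  ] gap 0.0
tilt [-0.0029 -0.0019 -1.    ] foot box xy mm -3.66 -1.74 z 0.1244 F box -0.42 0.15 -0.56
```

Request:
jog_arm:
  commands: "0 0 0.008 0; 0 0 0.016 0; 0 0 0.024 0; 0 0 0.024 0"

```text
clock: 18.5
eef_pos: [0.5342, 0.2377, 0.1734]
tcp_rot: [-0.0, 0.803, 0.595, -0.002]
contact_force: [0.0, -0.5, 0.7]
finger_gap: 0.0
```

```bash
python3 q.py
```

```text
t 18.5 p [0.5342 0.2377 0.1734] yaw 73.09 F [ 0.01 -0.51  0.65] M [0.02 0.   0.03] gap 0.0
tilt [-0.0028 -0.0017 -1.    ] foot box xy mm -3.72 -1.57 z 0.1147 F box 0.16 -0.49 0.65
```

Request:
jog_arm:
  commands: "0.002 0.002 0.004 0; 0.002 0.002 0.008 0; 0.002 0.002 0.01 0; 0.002 0.002 0.01 0"

```text
clock: 18.9
eef_pos: [0.5352, 0.2386, 0.1696]
tcp_rot: [-0.0, 0.803, 0.596, -0.001]
contact_force: [-2.2, 0.8, 2.6]
finger_gap: -0.002
```

```bash
python3 q.py
```

```text
t 18.9 p [0.5352 0.2386 0.1696] yaw 73.11 F [-2.18  0.77  2.61] M [ 0.09  0.35 -0.06] gap -0.002
tilt [-0.0025 -0.0012 -1.    ] foot box xy mm -3.04 -0.38 z 0.1109 F box -2.31 0.11 2.61
```

Request:
jog_arm:
  commands: "0 0 0.004 0; 0 0 0.008 0; 0 0 0.012 0; 0 0 0.012 0"

```text
clock: 19.3
eef_pos: [0.5353, 0.2388, 0.1645]
tcp_rot: [-0.0, 0.803, 0.596, -0.001]
contact_force: [-0.5, 0.1, 2.1]
finger_gap: 0.003
```

```bash
python3 q.py
```

```text
t 19.3 p [0.5353 0.2388 0.1645] yaw 73.12 F [-0.54  0.11  2.07] M [0.15 0.17 0.04] gap 0.003
tilt [-2.4e-03 -7.0e-04 -1.0e+00] foot box xy mm -3.04 -0.15 z 0.1058 F box -0.54 -0.05 2.07
```

```bash
python3 - <<'E'
from h import *
s=snap("wrist","w7"); t=cv2.imread("pics/w7.png")
cv2.imwrite("pics/w7c.png",cv2.resize(t[140:320,200:380],None,fx=3.3,fy=3.3,interpolation=cv2.INTER_CUBIC))
E
```

```text
(no output)
```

View pics/w7c.png

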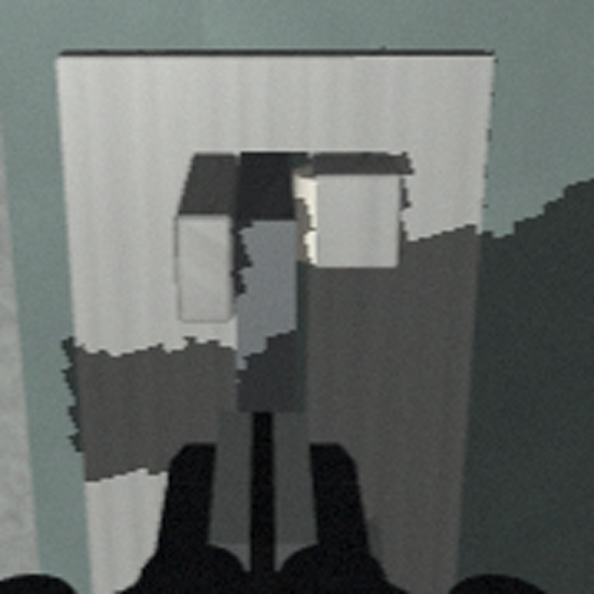

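The shut fingertips rest centred on the cassette's top edge, crop (265,410), so I'll keep pushing.

Request:
jog_arm:
  commands: "0 0 0.006 0; 0 0 0.012 0; 0 0 0.018 0; 0 0 0.024 0; 0 0 0.026 0"

```text
clock: 19.85
eef_pos: [0.5354, 0.2389, 0.1539]
tcp_rot: [-0.001, 0.803, 0.596, -0.001]
contact_force: [0.4, -0.1, 4.4]
finger_gap: 0.001
```

```bash
python3 q.py
```

```text
t 19.85 p [0.5354 0.2389 0.1539] yaw 73.12 F [ 0.4  -0.14  4.38] M [0.14 0.19 0.03] gap 0.001
tilt [-2.2e-03 -4.0e-04 -1.0e+00] foot box xy mm -2.96 -0.03 z 0.0952 F box 0.43 -0.02 4.38
```

Request:
jog_arm:
  commands: "0 0 0.006 0; 0 0 0.012 0; 0 0 0.018 0; 0 0 0.018 0"

```text
clock: 20.25
eef_pos: [0.535, 0.238, 0.1455]
tcp_rot: [-0.0, 0.803, 0.596, -0.002]
contact_force: [-0.7, 0.4, 0.2]
finger_gap: 0.002
```

```bash
python3 q.py
```

```text
t 20.25 p [0.535  0.238  0.1455] yaw 73.11 F [-0.72  0.43  0.17] M [-0.05 -0.02 -0.02] gap 0.002
tilt [-0.0034 -0.0015 -1.    ] foot box xy mm -3.15 -1.04 z 0.0868 F box -0.82 0.2 0.17
```

Request:
jog_arm:
  commands: "0 0 0.004 0; 0 0 0.008 0; 0 0 0.008 0"

```text
clock: 20.55
eef_pos: [0.5347, 0.2374, 0.1416]
tcp_rot: [-0.0, 0.803, 0.595, -0.002]
contact_force: [-0.1, -0.2, 0.3]
finger_gap: 0.003
```

```bash
python3 q.py
```

```text
t 20.55 p [0.5347 0.2374 0.1416] yaw 73.08 F [-0.1  -0.19  0.33] M [ 0.05 -0.05 -0.02] gap 0.003
tilt [-0.0045 -0.0023 -1.    ] foot box xy mm -3.29 -1.82 z 0.0829 F box -0.04 -0.21 0.33
```

Request:
jog_arm:
  commands: "0 0 -0.04 0; 0 0 -0.12 0; 0 0 -0.2 0; 0 0 -0.28 0; 0 0 -0.35 0"

```text
clock: 21.05
eef_pos: [0.5356, 0.2383, 0.2849]
tcp_rot: [-0.0, 0.803, 0.596, -0.001]
contact_force: [0.3, -0.1, -0.6]
finger_gap: -0.003
```

Request:
jog_arm:
  commands: "0.03 -0.05 0 0; 0.06 -0.1 0 0; 0.06 -0.1 0 0; 0.06 -0.1 0 0"

```text
clock: 21.45
eef_pos: [0.5043, 0.2733, 0.2861]
tcp_rot: [0.001, 0.803, 0.596, -0.0]
contact_force: [0.8, 0.1, -0.4]
finger_gap: 0.005
```

```bash
python3 - <<'E'
import q
from h import *
s=snap("wrist","w8"); t=cv2.imread("pics/w8.png")
import json; json.dump({k:np.array(v).tolist() for k,v in s.items()},open("s8.json","w"))
E
```

```text
t 21.45 p [0.5043 0.2733 0.2861] yaw 73.22 F [ 0.75  0.09 -0.41] M [-0.06 -0.04 -0.06] gap 0.005
tilt [ 1.0e-04 -1.5e-03 -1.0e+00] foot box xy mm -42.59 23.91 z 0.2274 F box 0.69 0.3 -0.41
```

View pics/w8.png

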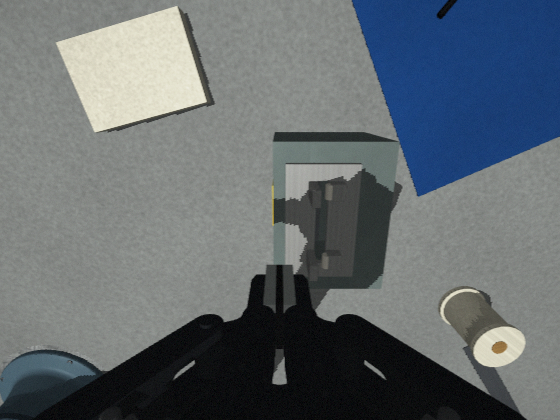

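```bash
python3 - <<'E'
exec(open("m.py").read().split('rep("rack"')[0])
t=cv2.imread("pics/w8.png")
cv2.imwrite("pics/w8c.png",cv2.resize(cv2.convertScaleAbs(t[155:295,265:405],alpha=2.5),None,fx=4,fy=4,interpolation=cv2.INTER_CUBIC))
snap("top","t8");snap("side","s8")
a=cv2.imread("pics/t8.png");b=cv2.imread("pics/side0.png");
cv2.imwrite("pics/t8c.png",a)
E
```

```text
(no output)
```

View pics/w8c.png

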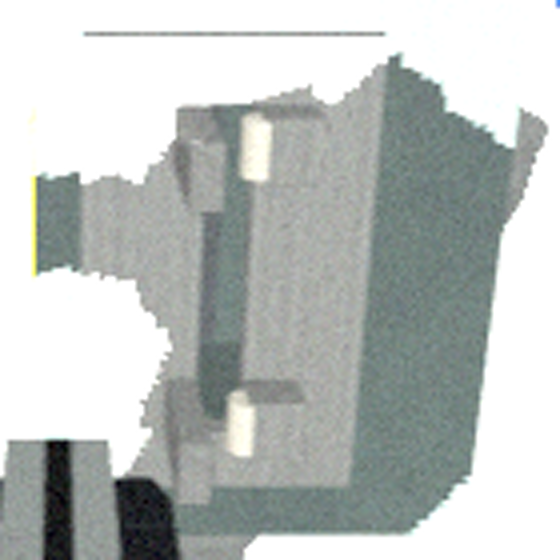

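View pics/t8.png

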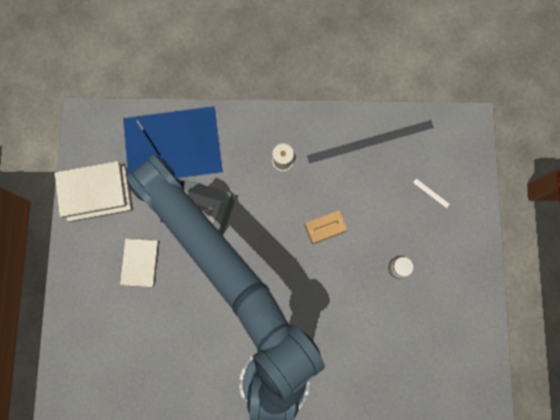

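Request:
jog_arm:
  commands: "0 0.03 0 0; 0 0.06 0 0; 0 0.095 0 0; 0 0.095 0 0; 0 0.095 0 0"

```text
clock: 22.1
eef_pos: [0.5423, 0.2598, 0.2845]
tcp_rot: [-0.0, 0.804, 0.594, -0.002]
contact_force: [-0.4, 0.5, -0.3]
finger_gap: -0.005
```

```bash
python3 - <<'E'
import q
from h import *
s=snap("wrist","w9"); t=cv2.imread("pics/w9.png")
r=w2p("wrist",[[.5367,.2384,.138]],s)[0].astype(int); print(r)
f=lambda t,r:cv2.resize(cv2.convertScaleAbs(t[r[1]-60:r[1]+60,r[0]-35:r[0]+45],alpha=2.2),None,fx=4.8,fy=4.8,interpolation=cv2.INTER_CUBIC)
import json
s2=json.load(open("s2.json")); t2=cv2.imread("pics/w2.png"); r2=w2p("wrist",[[.5367,.2384,.138]],s2)[0].astype(int)
cv2.imwrite("pics/w9c.png",np.hstack([f(t2,r2),f(t,r)]))
# expected dropped cassette top outline
b=np.radians(-16.9);ex=np.array([np.cos(b),np.sin(b)]);ey=np.array([-ex[1],ex[0]])
P=[[*(np.array([.5352,.2384])+ex*a+ey*c),.096] for a in(-.0045,.0045) for c in(-.04,.04)]
print(((w2p("wrist",P,s)-[r[0]-35,r[1]-60])*4.8).astype(int)+[384,0])
E
```

```text
t 22.1 p [0.5423 0.2598 0.2845] yaw 72.9 F [-0.44  0.46 -0.33] M [ 0.05  0.03 -0.05] gap -0.005
tilt [-0.0027 -0.0016 -1.    ] foot box xy mm -2.43 21.93 z 0.2258 F box -0.56 0.31 -0.33
[280 222]
[[528 385]
 [525  61]
 [565 385]
 [565  61]]
```

View pics/w9c.png

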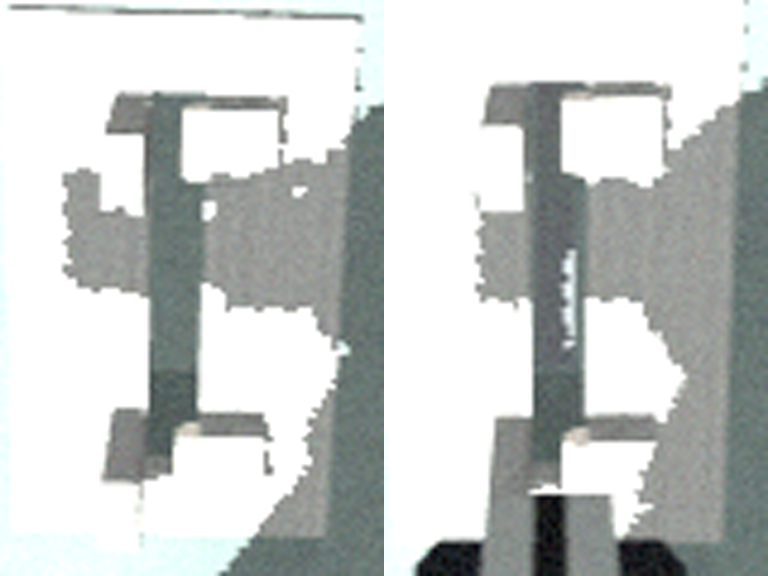

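```bash
python3 - <<'E'
from h import *
import json
s8=json.load(open("s8.json")); s9=bot.get_state()
b=np.radians(-16.9);ex=np.array([np.cos(b),np.sin(b)]);ey=np.array([-ex[1],ex[0]])
for z in(.141,.12,.096):
    P=[[*(np.array([.5352,.2384])+ex*a+ey*c),z] for a in(-.0045,.0045) for c in(-.01,.01)]
    print(z,"w8c",((w2p("wrist",P,s8)-[265,155])*4).astype(int).tolist(),"w9c",((w2p("wrist",P,s9)-[245,162])*4.8).astype(int).tolist())
P=[[*(np.array([.5352,.2384])+ex*a),.138] for a in(-.0045,.0075)];print("slot edges w8c",((w2p("wrist",P,s8)-[265,155])*4).astype(int).tolist())
a=cv2.imread("pics/w8.png")[195:245,305:335];c=cv2.imread("pics/w9.png")[190:240,265:295]
f=lambda t:cv2.resize(cv2.convertScaleAbs(t,alpha=3),None,fx=12,fy=12,interpolation=cv2.INTER_NEAREST)
cv2.imwrite("pics/cmp.png",np.hstack([f(a),f(c)]))
E
```

```text
0.141 w8c [[194, 318], [197, 243], [230, 318], [234, 243]] w9c [[144, 343], [143, 252], [187, 343], [187, 252]]
0.12 w8c [[186, 288], [189, 217], [219, 288], [223, 217]] w9c [[145, 307], [144, 221], [185, 307], [186, 221]]
0.096 w8c [[177, 257], [180, 190], [209, 257], [212, 191]] w9c [[146, 270], [146, 189], [184, 270], [184, 189]]
slot edges w8c [[194, 276], [242, 277]]
```

View pics/cmp.png

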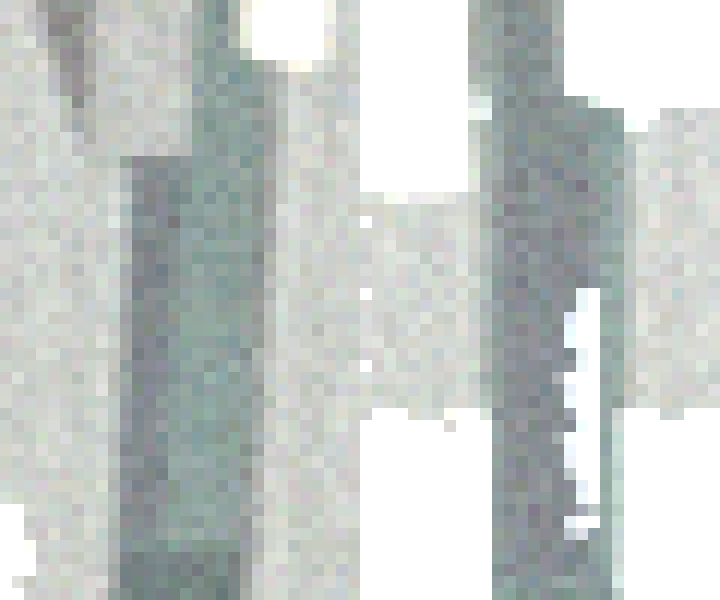

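```bash
python3 - <<'E'
from h import *
st(bot.get_state()); print(bot.sign_off())
E
```

```text
t 22.15 p [0.5416 0.2604 0.2846] yaw 72.97 F [ 0.32 -0.12  1.07] M [0.02 0.04 0.03] gap 0.001
the job is handed in; nothing more can be done
None
```

The cassette is in the used-blade box: it dropped to the bottom and is standing upright inside. I handed the job in at 22.2 s of the 54 s allowed, with the arm clear of everything.

- **Insertion:** I lifted the cassette out of the rack and found the slot by touching both backstops, at about 3–5 N sideways. I then eased it foot first past the spring rollers; the highest push I read was about 6 N. After letting go, I pushed it through from above with shut fingers at about 4 N, until the resistance vanished with the fingertips near the lip.
- **Cassette at the bottom:** Two wrist pictures show its top about 96 mm above the table, which fits a cassette standing on the inside floor. The strip of it seen through the slot was about 4 px wide, as predicted; a cassette stuck at the lip would show about 9.5 px.
- **Other objects:** In the last overhead picture the rack is empty, and the spool, text block and paste jar look unmoved. I judged those by eye and did not measure them.
- **Odd readings:** The tool tilted up to about 1° during the moves, and mostly straightened while pressed against the backstops. The first push met the cassette's top about 2–4 mm lower than I had calculated. Neither affected the result.

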